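# Set and lock the spring pressure of a splint mill

## Task

Set the spring pressure of the splint mill: turn the round knob on top clockwise until the pointed end of the spring leaf has come down level with the nose of the index clip on the gauge post, without running well past it. Then lock the screw: press the lever down on to its stop, tighten it with a steady push of about 20 newtons, never 40, and leave it down. Grip the knob firmly but do not crush it, touch neither the leaf nor the index clip, and leave the things lying about where they are.

Things in the scene. Friction and masses are not known exactly. Their poses are not given: they have to be found in the camera images.
- mill: Bench-top mill for flattening cane splints, bolted down: dark wooden board 190 x 430 x 20 mm with a grey cast frame. Origin on the table top, under the knob's axis; the board reaches 95 mm to either side along x, and from -165 to +265 mm along y (a wheel's handle to -223 mm, 108 mm up). x: away from the lever's free end; y: from the knob along the leaf to the gauge post; z up.
- knob: Round fluted black knob, 48 mm across, 33 mm high, on top of the bridge. Origin on its upright axis at its underside, 217 mm above the table, 10 mm above the bridge's flat top. It does not rise or sink. Clockwise from above sinks the pointer 7.1 mm per rad; 3.4 rad at most from slack. Takes 0.5 N m, rising to 0.9; stays where left. A grip of 20 N a finger can slip, over 80 N a finger crushes it.
- leaf: The sprung member: a straight steel leaf spring 32 mm wide, 5 mm thick, 158 mm above the table, slack at the start. It runs along the mill's y from a heel block, under the bridge, to a narrow point; a steel roller hangs under it. Origin at its root, 70 mm from the knob's axis towards -y; x axis as the mill's.
- pointer (a point): The leaf's pointed end (3 mm thick, 6 mm wide), 260 mm from its root; the point is the middle of its end. It sinks as the knob is turned.
- index: Small brass clip 32 x 13 x 11 mm on the flat aluminium gauge post at the leaf's pointed end, held by friction 10 to 18 mm below the slack leaf. Origin at its middle, 219.5 mm from the knob's axis.
- index_nose (a point): End of the clip's nose (3 mm thick), which points back at the leaf's pointed end across a gap of 2 to 3 mm: the set mark. Only heights are compared; z up.
- lever: Lock lever on the bridge: round black handle 20 mm thick, free end to the mill's -x, at the start 31 to 58 degrees above level. Origin on its pivot, 52 mm to -x and 25.5 mm to -y of the knob's axis, 196 mm up. Pressed at its end it swings down in the mill's xz plane against 4 to 8 N to a firm stop (differs each time) and stays. Over 15 N on the stop tightens it; over 40 N breaks it.
- lever_end (a point): Point on the middle line of the lever's handle, 74 mm from the pivot, 9 mm short of the free end; the handle's radius there is 10 mm. On the stop it is 192 to 211 mm above the table (lever 3 degrees below to 12 above level).

How it is judged:
On the way, in this order (a step that is already met when the one before it is completed fails the run):
1. the leaf's pointed end is level with the index nose, within 2 mm (z of pointer in the frame of index_nose between -0.002 and 0.002 m), for 0.3 s.
2. the lock lever has been swung past half way down (z of lever_end in the frame of mill below 0.225 m), for 0.05 s.
3. the lever is down and pressed against its stop with more than 15 N (z of lever_end in the frame of mill below 0.2145 m and contact force between anything else and lever above 15 N), for 0.1 s.
At the end, for the whole second after the job is handed in: The leaf's pointed end is level with the index nose within 2 mm, and the lock lever is down on its stop (its end point no more than 214.5 mm up, as the stop is at 192 to 211 mm) (all of step 1 and z of lever_end in the frame of mill below 0.2145 m); the robot touches nothing.
It fails at once if the knob is crushed (contact force between anything else and knob above 170 N).
It fails at once if the lever is pressed with more than 40 N (contact force between anything else and lever above 40 N).
It fails at once if the leaf's pointed end runs more than 5 mm below the index nose (z of pointer in the frame of index_nose below -0.005 m).
It fails at once if the leaf or the index clip is touched (contact force between anything else and leaf above 1 N or contact force between anything else and index above 1 N).
It fails at once if one of the things lying about is moved by more than 30 mm (distance of any of spoon, awl, hoop, mallet, glue, mug, basket, mould from where it was at the start of the episode above 0.03 m).
It also fails if it takes over 58 s, if anything falls off the work surface, if the arm or the gripper's body presses on something with over 40 N, if the wrist force passes 120 N, or if a joint passes its speed limit or range.

## Robot

A 7-joint arm with a two-finger parallel gripper is mounted at the origin on the work surface. World frame = base frame: x ahead of the robot, y to its left, z up, the work surface at z = 0. Lengths are in m, angles in rad, forces in N, time in s.
With the tool pointing down it reaches from about 0.35 to 0.9 m from the base axis. Payload 8.1 kg.
Tool frame: the origin (TCP) lies midway between the tips of the shut fingers; the grasp point (between the pads) lies 19 mm behind it; z points along the fingers, y is the line along which they close (so a half turn about z gives the same grasp; the last joint's range is limited). The gripper opens to 92 mm and grips with 3 to 60 N. Pads are 19 mm wide; open, the fingers measure 130 mm over their backs; the gripper's body (75 mm by 190 mm) begins 47 mm behind the grasp point.
Start: joints at [-1.295, 0.434, 0.025, 1.573, -0.012, 1.134, -0.075], TCP at [0.231, 0.581, 0.227] pointing down, gripper open.
Joint ranges: [-2.62, 2.62], [-0.44, 2.09], [-1.27, 1.32], [0.08, 2.57], [-1.32, 4.46], [0.12, 2], [-2.74, 2.74]. Speed limits (rad/s): [2.22, 2.22, 3.01, 3.01, 3.14, 3.14, 3.14].

## Interface

Orientations are given as a rotation vector (axis times angle).
In Python, from cell import arm gives the robot as it stands.
- The arm moves only by the tool carry_out, never from a script. Its arguments are lists of equal length, an entry for each row: "claw": the finger opening in cm, from 0 to 9.18; "delta_pos": the shift along the tool's x, y, z in cm, a list of three; "angular": the turn, a rotation vector about the tool's x, y, z in rad, a list of three. In form: {"claw": [claw, ...], "delta_pos": [[dx, dy, dz], ...], "angular": [[ax, ay, az], ...]}. A call has 1 to 20 rows; each row shifts and turns the commanded pose from where the row before left it, along the tool's axes as they then stand; what a row does not reach is not made up. A row lasts 1/10 s, in which the tool goes at most 50 mm and 8.59 degrees, less where a joint would pass 70% of its speed; a pose out of reach is approached as far as the arm can. A call with a gripper value outside its range is refused whole. The fingers move at their own pace and stop on an object; "force" is the grip in N (left out, the last holds). Time passes only in rows, so rows that do not move let the fingers close. It gives the time, the measured TCP pose, the force, the opening and the grip force at its end, in the units of the state.
- arm.observe(): the state, without advancing time (a new reading comes with each control period).
- arm.get_image(name): name is "scene" or "top"; returns a dict with "frame" (480x640x3 uint8, red, green, blue), "mtx" (3x3 intrinsics, pixels), "T" (4x4, takes a point from camera to world coordinates). Camera axes: x right, y down, z forward; pixel columns grow to the right and rows downward; lengths in m; the calibration is good to about 2 mm. A picture is of the moment at which its call begins. There is no depth.
- arm.sign_off(): hands the job in; it is judged then, once.
Trained networks look in a picture, given as the dict that the camera call returned (one of the last four; its "shot" number tells which), for a name from the list of things; names that differ only in an ending like _2 or _b are one class to them, and where a whole thing is asked for, a point or a joint stands for the part that bears it (a point fixed in the world has none). Each returns a list of dicts, best first, with "conf" (0 to 1); they miss things now and then, are a little off and sometimes report something else, mostly with a low value. They report only what shows in the picture. A call takes as long as a camera call.
- arm.look_for(label, picture): "centre" ([column, row] as shares, 0 to 1, of the picture: columns of its width, rows of its height, amid what is visible of it).
- arm.trace(label, picture): "region" (480x640 bool, what is visible of it) and "centre" ([column, row] as shares, 0 to 1, of the picture: columns of its width, rows of its height, amid what is visible of it).
- arm.place_of(label, picture): "centre" ([column, row] as shares, 0 to 1, of the picture: columns of its width, rows of its height: a listed point, or the origin of a listed thing).
The state is a dict: "clock": time; "joints": joint angles; "dq": joint speeds; "joint_efforts": joint torques, N m; "position": TCP position; "ee_rot": TCP orientation; "force": force on the tool from outside, world axes, zero at the start; "ft_torque": the same for the moment, N m; "width": opening from 0.0 (shut) to 1.0 (fully open); "gripper_force": force on a finger pad.
Only numpy, scipy, OpenCV 4.12 (cv2) and the standard library are available. Lean on these libraries where they do the work, as an engineer would, in place of code of your own. Each camera call takes 0.05 s, during which the arm holds its last target. There are 200 camera calls.

## Working session

There is one attempt and no reset: what is moved stays moved. The work goes in short steps, Python scripts to look and compute and a tool call to move; the robot and the scene stay as the last step left them, time stands still between calls to the robot, and variables do not carry over. Pictures are saved under pics/ and viewed, at most 10 in all, crops included, and the job is handed in when it is done.

Besides the shell and the picture viewer there is one more tool, called after "Request:" as name(argument=value, ...) on one line, values as JSON. carry_out: Moves the arm, as the interface text tells. Its arguments: {"type":"object","properties":{"claw":{"type":"array","items":{"type":"number"}},"delta_pos":{"type":"array","items":{"type":"array","items":{"type":"number"}}},"angular":{"type":"array","items":{"type":"array","items":{"type":"number"}}},"force":{"type":"number"}},"required":["claw","delta_pos","angular"]}

```bash
mkdir -p pics; ls; cat > h.py <<'E'
import numpy as np, cv2
from cell import arm
from scipy.spatial.transform import Rotation as R
def ray(im,c):
    p=np.array([c[0]*640,c[1]*480,1.]); d=np.linalg.inv(im['mtx'])@p
    T=im['T']; d=T[:3,:3]@d; return T[:3,3],d/np.linalg.norm(d)
def tri(rs):
    A=np.zeros((3,3));b=np.zeros(3)
    for o,d in rs:
        P=np.eye(3)-np.outer(d,d);A+=P;b+=P@o
    x=np.linalg.solve(A,b); return x,[np.linalg.norm((np.eye(3)-np.outer(d,d))@(x-o)) for o,d in rs]
def proj(im,X):
    T=np.linalg.inv(im['T']);p=im['mtx']@(T[:3,:3]@X+T[:3,3]);return p[:2]/p[2]
def atz(im,c,z):
    o,d=ray(im,c);return o+d*(z-o[2])/d[2]
def save(im,n): cv2.imwrite('pics/'+n,im['frame'][:,:,::-1])
E
python3 - <<'E'
from h import *
np.set_printoptions(precision=4,suppress=True)
ims={n:arm.get_image(n) for n in('scene','top')}
for n,i in ims.items():
    save(i,n+'0.png');print(n,i['T'][:3,3],i['T'][:3,2],i['mtx'][0,0])
for l in ['mill','knob','leaf','pointer','index','index_nose','lever','lever_end']:
    rs=[]
    for n,i in ims.items():
        r=arm.place_of(l,i)
        print(l,n,[(np.round(np.array(q['centre'])*[640,480],1),round(q['conf'],2)) for q in r[:2]])
        if r: rs.append(ray(i,r[0]['centre']))
    if len(rs)==2: print('  ',*tri(rs))
print(arm.observe())
E
```

```text
pics
scene [1.0944 0.0124 0.5662] [-0.801   0.0692 -0.5946] 479.78139589990855
top [0.4439 0.0787 1.0855] [ 0.1222 -0.0128 -0.9924] 590.8751889377216
mill scene [(array([299.8, 366.5]), 0.83), (array([295.8, 251. ]), 0.69)]
mill top [(array([336.7, 208.7]), 0.92)]
   [0.6342 0.021  0.001 ] [np.float64(0.0007987569755440475), np.float64(0.0007987569755440493)]
knob scene [(array([295.3, 251. ]), 0.86)]
knob top [(array([343.1, 182.3]), 0.95)]
   [0.6365 0.0229 0.2165] [np.float64(3.390278500826646e-05), np.float64(3.390278500826873e-05)]
leaf scene [(array([242.3, 289.4]), 0.83), (array([303.4, 366.4]), 0.24)]
leaf top [(array([382.8, 191.7]), 0.84)]
   [ 0.6335 -0.0453  0.1589] [np.float64(0.0012697650766155782), np.float64(0.001269765076615581)]
pointer scene [(array([440.3, 277.8]), 0.63)]
pointer top [(array([222.9, 193.3]), 0.68), (array([222.7, 195.9]), 0.56)]
   [0.6339 0.211  0.1538] [np.float64(0.0006827910918347119), np.float64(0.0006827910918346898)]
index scene [(array([464.7, 282.8]), 0.76)]
index top [(array([204.3, 196.5]), 0.58)]
   [0.6322 0.2449 0.14  ] [np.float64(0
[... 318 characters left out ...]
end scene [(array([270.4, 183.4]), 0.71)]
lever_end top [(array([364. , 250.2]), 0.57)]
   [ 0.5303 -0.0028  0.2511] [np.float64(0.00010707208107428771), np.float64(0.00010707208107427088)]
{'clock': 0.9, 'joints': array([-1.2946,  0.4345,  0.025 ,  1.5732, -0.0116,  1.134 , -0.0751]), 'dq': array([-0.0001,  0.0002, -0.001 , -0.0005, -0.0012,  0.0017, -0.0008]), 'joint_efforts': array([ -0.0001, -66.7655,   0.9839, -31.4799,  -0.0607,   0.0329,
         0.0001]), 'position': array([0.2312, 0.5807, 0.2268]), 'ee_rot': array([0.5916, 3.0854, 0.0001]), 'force': array([-0.2578,  0.5882,  0.2416]), 'ft_torque': array([-0.0075,  0.0331,  0.0026]), 'gripper_force': 0.0, 'width': 0.9987003487099522}
```

View pics/scene0.png

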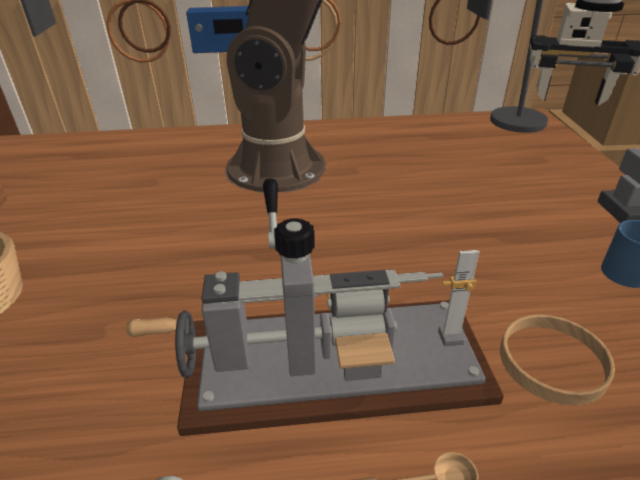

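View pics/top0.png

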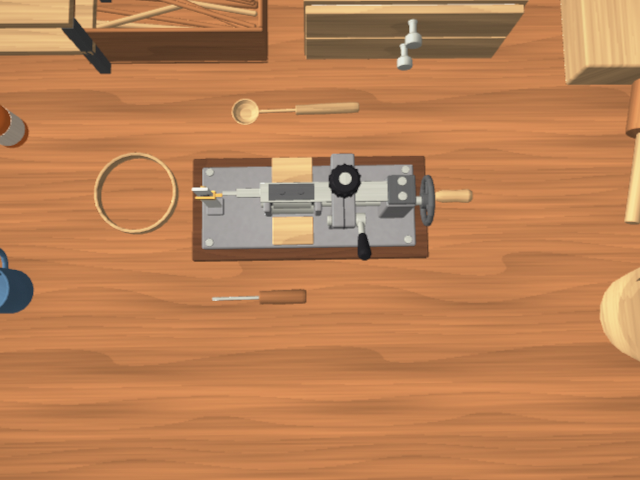

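The scene picture shows the mill with its knob at (295,240), the raised black lever at (271,195), and the leaf's point at (440,278) just left of and above the brass clip at (460,284). The top picture agrees: knob (344,181), lever (363,245). The things lying about are clear of the mill.

```bash
cat >> h.py <<'E'
def level(n=4,crop=None):
    fs=[];P=[];N=[]
    for k in range(n):
        im=arm.get_image('scene');fs.append(im['frame'].astype(float))
        for l,L in(('pointer',P),('index_nose',N)):
            r=arm.place_of(l,im)
            if r and r[0]['conf']>.4:L.append(np.array(r[0]['centre'])*[640,480])
    f=np.mean(fs,0).astype(np.uint8)
    if crop: cv2.imwrite('pics/'+crop,cv2.resize(f[260:310,405:485,::-1],None,fx=10,fy=10,interpolation=cv2.INTER_CUBIC))
    return im,np.array(P),np.array(N)
def go(t):
    s=arm.observe();M=R.from_rotvec(s['ee_rot']).as_matrix()
    print('toolaxes',M.round(3).tolist(),'delta cm',(M.T@(np.array(t)-s['position'])*100).round(2))
E
python3 - <<'E'
from h import *
im,P,N=level(3,'lev0.png')
print(P.round(1),N.round(1))
for l in('knob','lever_end','lever'):
    t=arm.get_image('top');s=arm.get_image('scene')
    a=arm.place_of(l,t);b=arm.place_of(l,s)
    if a and b:print(l,tri([ray(t,a[0]['centre']),ray(s,b[0]['centre'])]))
print([proj(im,np.array([.633,.213,z])).round(2) for z in(.158,.148,.138)],[proj(im,np.array([.633,.2155,z])).round(2) for z in(.158,.148,.138)])
go([.636,.023,.33])
E
```

```text
[[443.9 277.8]
 [444.1 276.1]
 [442.3 277.2]] [[442.1 284.7]
 [440.6 285.2]
 [441.  285.9]]
knob (array([0.63524409, 0.02201194, 0.21434211]), [np.float64(0.0018760403560938576), np.float64(0.0018760403560938753)])
lever_end (array([ 0.5280598 , -0.00203301,  0.24735635]), [np.float64(0.004254313796111382), np.float64(0.004254313796111382)])
lever (array([ 5.80263497e-01, -3.19799577e-04,  2.00199741e-01]), [np.float64(8.857283340746251e-05), np.float64(8.857283340746864e-05)])
[array([442.56, 274.72]), array([441.5 , 280.52]), array([440.47, 286.21])] [array([444.43, 274.58]), array([443.36, 280.38]), array([442.31, 286.07])]
toolaxes [[-0.929, 0.37, 0.0], [0.37, 0.929, 0.0], [-0.0, 0.0, -1.0]] delta cm [-58.24 -36.84 -10.33]
```

View pics/lev0.png

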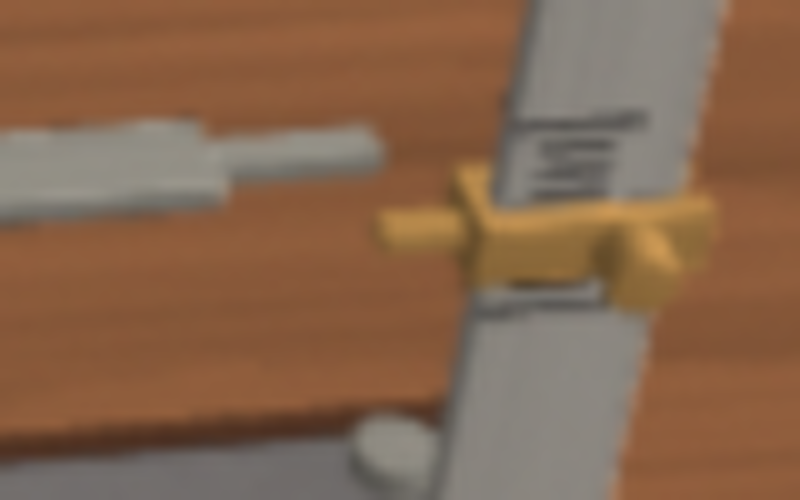

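The crop shows the point's end at about row 274.6 and the nose's end at about row 282.9. That is about 8.3 px, or roughly 14 mm, so the knob needs about 2 rad. I'm moving above the knob now; the present yaw suits the grasp.

Request:
carry_out(claw=[9.0,9.0,9.0,9.0,9.0,9.0,9.0,9.0,9.0,9.0,9.0,9.0,9.0,9.0,9.0,9.0,9.0,9.0,9.0,7.5], delta_pos=[[-3.2,-2.0,-0.6],[-3.2,-2.0,-0.6],[-3.2,-2.0,-0.6],[-3.2,-2.0,-0.6],[-3.2,-2.0,-0.6],[-3.2,-2.0,-0.6],[-3.2,-2.0,-0.6],[-3.2,-2.0,-0.6],[-3.2,-2.0,-0.6],[-3.2,-2.0,-0.6],[-3.2,-2.0,-0.6],[-3.2,-2.0,-0.6],[-3.2,-2.0,-0.6],[-3.2,-2.0,-0.6],[-3.2,-2.0,-0.6],[-3.2,-2.0,-0.6],[-3.2,-2.0,-0.6],[-3.2,-2.0,-0.6],[-0.6,-0.8,0],[0,0,0]], angular=[[0,0,0],[0,0,0],[0,0,0],[0,0,0],[0,0,0],[0,0,0],[0,0,0],[0,0,0],[0,0,0],[0,0,0],[0,0,0],[0,0,0],[0,0,0],[0,0,0],[0,0,0],[0,0,0],[0,0,0],[0,0,0],[0,0,0],[0,0,0]], force=55)

```text
clock: 3.95
position: [0.6361, 0.0212, 0.3345]
ee_rot: [0.597, 3.084, -0.002]
force: [-0.6, 0.4, -0.1]
width: 0.93
gripper_force: 0.0
```

```bash
python3 - <<'E'
from h import *
s=arm.observe();print(s['clock'],s['position'],s['joints'].round(2),s['ee_rot'],s['width'])
go([.636,.0225,.219])
s=arm.get_image('scene');
print(arm.look_for('knob',s)[:1], proj(s,np.array([.636,.0225,.2335]))/[640,480])
E
```

```text
3.95 [0.63605876 0.02118618 0.33448955] [-0.33  0.4   0.33  1.39 -0.13  1.37  1.18] [ 5.97153224e-01  3.08422211e+00 -1.54416618e-03] 0.9300034517736295
toolaxes [[-0.928, 0.373, -0.0], [0.373, 0.928, -0.001], [-0.0, -0.001, -1.0]] delta cm [ 0.06  0.13 11.55]
[{'centre': [0.4603, 0.4971], 'conf': 0.92}] [0.45982823 0.4984816 ]
```

Request:
carry_out(claw=[7.5,7.5,7.5,7.5,7.5,7.5,7.5], delta_pos=[[0.05,0.1,3],[0,0,3],[0,0,2],[0,0,1.5],[0,0,1],[0,0,1],[0,0,0]], angular=[[0,0,0],[0,0,0],[0,0,0],[0,0,0],[0,0,0],[0,0,0],[0,0,0]])

```text
clock: 4.75
position: [0.6349, 0.0256, 0.2187]
ee_rot: [-0.59, -3.084, 0.0]
force: [0.2, -0.2, 0.5]
width: 0.815
gripper_force: 0.0
```

Request:
carry_out(claw=[4,4,4,4,4,4,4], delta_pos=[[0,0,0],[0,0,0],[0,0,0],[0,0,0],[0,0,0],[0,0,0],[0,0,0]], angular=[[0,0,0],[0,0,0],[0,0,0],[0,0,0],[0,0,0],[0,0,0],[0,0,0]], force=55)

```text
clock: 5.45
position: [0.6351, 0.0223, 0.2203]
ee_rot: [-0.595, -3.085, 0.004]
force: [-3.9, -4.3, 3.5]
width: 0.51
gripper_force: 55.0
```

Request:
carry_out(claw=[4,4,4,4,4,4,4,4,4,4,4,4], delta_pos=[[0,0,0],[0,0,0],[0,0,0],[0,0,0],[0,0,0],[0,0,0],[0,0,0],[0,0,0],[0,0,0],[0,0,0],[0,0,0],[0,0,0]], angular=[[0,0,0.12],[0,0,0.12],[0,0,0.12],[0,0,0.12],[0,0,0.12],[0,0,0.12],[0,0,0.12],[0,0,0.12],[0,0,0.12],[0,0,0.12],[0,0,0],[0,0,0]])

```text
clock: 6.65
position: [0.6348, 0.0221, 0.2203]
ee_rot: [2.233, 2.209, -0.004]
force: [-4.5, -5.8, 4.6]
width: 0.516
gripper_force: 55.0
```

```bash
python3 - <<'E'
from h import *
im,P,N=level(3,'lev1.png')
print(P.round(1),N.round(1))
s=arm.observe();print(s['clock'],s['position'],s['joints'].round(2),s['ee_rot'],s['width'],s['force'],s['ft_torque'])
E
```

```text
[[442.3 280.9]
 [445.2 279.9]] [[444.  287.8]
 [439.3 285.8]
 [441.3 289.3]]
7.1 [0.63476619 0.02206339 0.22024105] [-0.51  0.5   0.6   1.59 -0.3   1.15  0.14] [ 2.23318885  2.20892951 -0.00372381] 0.5129630875054013 [-4.55112593 -5.57212451  4.88460496] [-1.28126041  1.23215666 -0.29084891]
```

View pics/lev1.png

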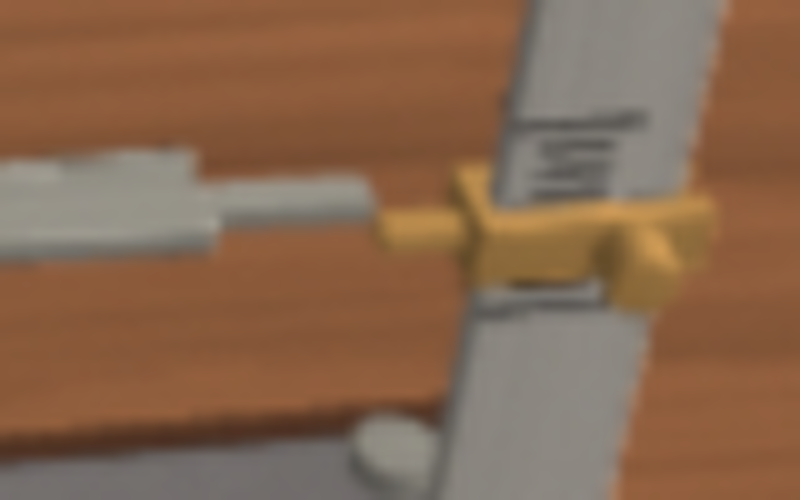

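The crop shows the point's end at row ~279.8 and the nose at ~282.9, so about 5.3 mm remain (~0.73 rad). I'll turn 0.65 more.

Request:
carry_out(claw=[4,4,4,4,4,4,4,4,4], delta_pos=[[0,0,0],[0,0,0],[0,0,0],[0,0,0],[0,0,0],[0,0,0],[0,0,0],[0,0,0],[0,0,0]], angular=[[0,0,0.1],[0,0,0.1],[0,0,0.1],[0,0,0.1],[0,0,0.1],[0,0,0.1],[0,0,0.05],[0,0,0],[0,0,0]])

```text
clock: 8.0
position: [0.6345, 0.0222, 0.2203]
ee_rot: [2.821, 1.381, -0.004]
force: [-5.8, -5.5, 5.6]
width: 0.512
gripper_force: 55.0
```

```bash
python3 - <<'E'
from h import *
im,P,N=level(3,'lev2.png')
print(P.round(1),N.round(1))
s=arm.observe();print(s['clock'],s['position'],s['joints'].round(2),s['ee_rot'],s['width'],s['force'])
E
```

```text
[[441.8 283.1]
 [440.  285.4]
 [443.3 282.8]] [[443.  286.2]
 [443.  285.1]
 [442.1 288.1]]
8.45 [0.63452085 0.02214716 0.22024452] [-0.61  0.54  0.77  1.6  -0.4   1.17 -0.42] [ 2.82081516  1.38083697 -0.00381556] 0.5118117136737727 [-6.48162297 -5.41553826  5.45026643]
```

View pics/lev2.png

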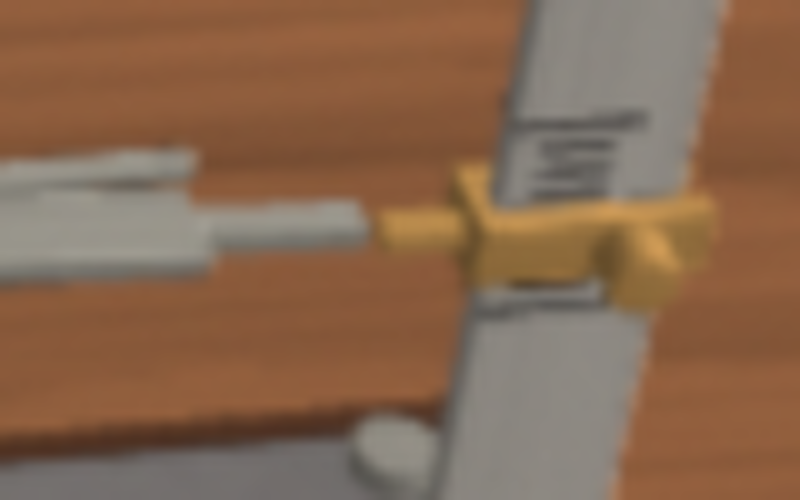

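The point's end is now centred at row ~282.4 and the nose at ~282.85, so about 1 mm is left. I'll turn 0.15 more, let it settle, then release and rise.

Request:
carry_out(claw=[4,4,4,4,4,4], delta_pos=[[0,0,0],[0,0,0],[0,0,0],[0,0,0],[0,0,0],[0,0,0]], angular=[[0,0,0.05],[0,0,0.05],[0,0,0.05],[0,0,0],[0,0,0],[0,0,0]])

```text
clock: 9.05
position: [0.6345, 0.0222, 0.2203]
ee_rot: [2.916, 1.166, -0.004]
force: [-6.7, -5.7, 5.1]
width: 0.512
gripper_force: 55.0
```

Request:
carry_out(claw=[7,7,7,7,7,7,7,7,7,7,7], delta_pos=[[0,0,0],[0,0,0],[0,0,0],[0,0,0],[0,0,0],[0,0,-1],[0,0,-2],[0,0,-3],[0,0,-3],[0,0,-2],[0,0,0]], angular=[[0,0,0],[0,0,0],[0,0,0],[0,0,0],[0,0,0],[0,0,0],[0,0,0],[0,0,0],[0,0,0],[0,0,0],[0,0,0]])

```text
clock: 10.15
position: [0.637, 0.024, 0.3336]
ee_rot: [2.914, 1.168, 0.008]
force: [0.1, 0.0, 0.2]
width: 0.763
gripper_force: 0.0
```

```bash
python3 - <<'E'
from h import *
im,P,N=level(3,'lev3.png')
print(P.round(1),N.round(1))
s=arm.observe();print(s['clock'],s['position'],s['joints'].round(2),s['ee_rot'],s['width'],s['force'])
for l in('lever_end','lever'):
  for k in range(2):
    t=arm.get_image('top');s=arm.get_image('scene')
    a=arm.place_of(l,t);b=arm.place_of(l,s)
    if a and b:print(l,tri([ray(t,a[0]['centre']),ray(s,b[0]['centre'])]))
    elif b: print(b[0])
go([.529,-.003,.32])
E
```

```text
[[442.5 285. ]
 [441.  285.6]
 [439.8 285.5]] [[467.  281.3]
 [440.9 284.7]
 [441.9 284.3]]
10.6 [0.63543434 0.02469689 0.32912846] [-0.65  0.48  0.86  1.43 -0.36  1.4  -0.6 ] [-2.91574767e+00 -1.16909322e+00  1.58215348e-03] 0.7658400859598904 [-4.30810591e-02  6.09401141e-05  1.03924358e+00]
{'centre': [0.4206, 0.3792], 'conf': 0.79}
{'centre': [0.4184, 0.3877], 'conf': 0.89}
{'centre': [0.4278, 0.5008], 'conf': 0.87}
toolaxes [[0.723, 0.691, 0.0], [0.691, -0.723, 0.0], [0.0, 0.0, -1.0]] delta cm [-9.62 -5.37  0.98]
```

View pics/lev3.png

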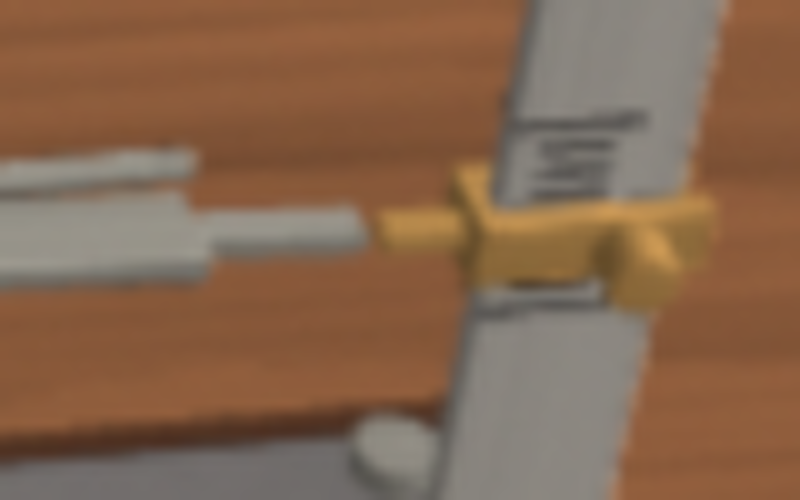

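The leaf point (row ~283) and the nose (~282.9) are now level. Next I shut the fingers, align the tool with the world axes and go above the lever end.

Request:
carry_out(claw=[0,0,0,0,0,0,0,0,0,0,0,0,0,0], delta_pos=[[0,0,0],[0,0,0],[0,0,0],[0,0,0],[0,0,0],[0,0,0],[0,0,0],[0,0,0],[-2.6,0.7,0],[-4,1.1,0],[-4,1.1,0],[0,0,1.5],[0,0,1.5],[0,0,0]], angular=[[0,0,0.1],[0,0,0.1],[0,0,0.1],[0,0,0.1],[0,0,0.1],[0,0,0.1],[0,0,0.1],[0,0,0.06],[0,0,0],[0,0,0],[0,0,0],[0,0,0],[0,0,0],[0,0,0]], force=20)

```text
clock: 12.8
position: [0.5287, -0.004, 0.2986]
ee_rot: [-3.141, -0.005, 0.003]
force: [-0.2, 0.2, -0.0]
width: 0.002
gripper_force: 0.0
```

```bash
python3 - <<'E'
from h import *
im=arm.get_image('scene');save(im,'press0.png')
s=arm.observe();print(s['clock'],s['position'],s['joints'].round(2),s['ee_rot'],s['width'],s['force'])
for l in('lever_end','lever'):print(arm.place_of(l,im)[:1])
go([.529,-.004,.27])
E
```

```text
12.85 [ 0.52932016 -0.00444174  0.2995284 ] [-0.93  0.35  1.15  1.75 -0.34  1.26 -1.26] [-3.14141349e+00 -4.43905387e-03  1.66624847e-03] 0.004484514971510448 [ 0.13084915 -0.27839171  0.55962402]
[{'centre': [0.4214, 0.3871], 'conf': 0.92}]
[{'centre': [0.4269, 0.4996], 'conf': 0.61}]
toolaxes [[1.0, 0.002, 0.001], [0.002, -1.0, -0.0], [0.001, 0.0, -1.0]] delta cm [-0.12 -0.09  3.03]
```

View pics/press0.png

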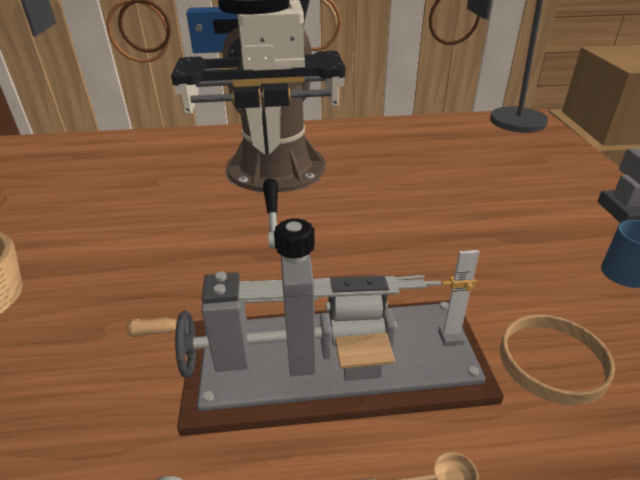

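The shut fingertips at (267,152) stand right above the lever's end at (271,182). Going down, following the arc.

Request:
carry_out(claw=[0,0,0,0,0,0,0,0,0,0,0,0,0,0,0,0], delta_pos=[[0,0,1],[0,0,1],[0,0,0.5],[0,0,0.4],[0,0,0.4],[-0.1,0,0.4],[-0.1,0,0.4],[-0.1,0,0.4],[-0.1,0,0.4],[-0.1,0,0.4],[-0.1,0,0.3],[-0.1,0,0.3],[-0.1,0,0.3],[-0.1,0,0.3],[0,0,0],[0,0,0]], angular=[[0,0,0],[0,0,0],[0,0,0],[0,0,0],[0,0,0],[0,0,0],[0,0,0],[0,0,0],[0,0,0],[0,0,0],[0,0,0],[0,0,0],[0,0,0],[0,0,0],[0,0,0],[0,0,0]])

```text
clock: 14.55
position: [0.5203, -0.0048, 0.2347]
ee_rot: [-3.141, -0.004, 0.001]
force: [-1.7, -0.2, 1.7]
width: 0.007
gripper_force: 1.1
```

Request:
carry_out(claw=[0,0,0,0,0,0,0], delta_pos=[[-0.1,0,0.2],[-0.1,0,0.2],[-0.1,0,0.2],[-0.1,0,0.2],[-0.1,0,0.2],[0,0,0.1],[0,0,0]], angular=[[0,0,0],[0,0,0],[0,0,0],[0,0,0],[0,0,0],[0,0,0],[0,0,0]])

```text
clock: 15.25
position: [0.5156, -0.0048, 0.2238]
ee_rot: [-3.141, -0.004, 0.0]
force: [-2.7, -0.7, 5.9]
width: 0.008
gripper_force: 2.7
```

```bash
python3 - <<'E'
from h import *
im=arm.get_image('scene')
s=arm.observe();print(s['clock'],s['position'],s['joints'].round(2),s['force'])
for l in('lever_end','lever'):
  for r in arm.place_of(l,im)[:1]:print(l,r)
print([(proj(im,np.array([x,-.0045,z]))/[640,480]).round(3) for x,z in((.510,.196),(.511,.207),(.512,.215))])
E
```

```text
15.3 [ 0.51558083 -0.00484391  0.22383962] [-0.9   0.4   1.11  1.9  -0.4   1.09 -1.2 ] [-2.79089457 -0.03375711  4.94407226]
lever_end {'centre': [0.422, 0.4098], 'conf': 0.88}
lever {'centre': [0.4355, 0.4946], 'conf': 0.64}
[array([0.425, 0.438]), array([0.424, 0.425]), array([0.423, 0.416])]
```

Request:
carry_out(claw=[0,0,0,0,0], delta_pos=[[0,0,0.1],[0,0,0.1],[0,0,0.1],[0,0,0.1],[0,0,0]], angular=[[0,0,0],[0,0,0],[0,0,0],[0,0,0],[0,0,0]])

```text
clock: 15.9
position: [0.515, -0.0048, 0.2196]
ee_rot: [-3.141, -0.004, 0.002]
force: [-4.1, 0.7, 6.0]
width: 0.005
gripper_force: 3.1
```

Request:
carry_out(claw=[0,0,0,0], delta_pos=[[-0.1,0,0.1],[0,0,0.1],[0,0,0.1],[0,0,0]], angular=[[0,0,0],[0,0,0],[0,0,0],[0,0,0]])

```text
clock: 16.3
position: [0.5142, -0.0048, 0.2167]
ee_rot: [-3.141, -0.004, 0.001]
force: [-4.3, -1.4, 6.8]
width: 0.004
gripper_force: 3.1
```

Request:
carry_out(claw=[0,0,0,0], delta_pos=[[0,0,0.1],[0,0,0.1],[0,0,0.1],[0,0,0]], angular=[[0,0,0],[0,0,0],[0,0,0],[0,0,0]])

```text
clock: 16.7
position: [0.514, -0.0049, 0.2136]
ee_rot: [-3.141, -0.004, 0.002]
force: [-3.7, -0.3, 5.7]
width: 0.006
gripper_force: 3.1
```

Request:
carry_out(claw=[0,0,0,0], delta_pos=[[0,0,0.1],[0,0,0.1],[0,0,0],[0,0,0]], angular=[[0,0,0],[0,0,0],[0,0,0],[0,0,0]])

```text
clock: 17.1
position: [0.5142, -0.0048, 0.2117]
ee_rot: [-3.141, -0.004, 0.001]
force: [-3.5, -0.5, 5.0]
width: 0.005
gripper_force: 2.6
```

Request:
carry_out(claw=[0,0,0,0], delta_pos=[[0,0,0.1],[0,0,0.1],[0,0,0],[0,0,0]], angular=[[0,0,0],[0,0,0],[0,0,0],[0,0,0]])

```text
clock: 17.5
position: [0.5142, -0.0048, 0.2097]
ee_rot: [-3.141, -0.004, 0.002]
force: [-4.7, -0.8, 5.0]
width: 0.007
gripper_force: 2.6
```

Request:
carry_out(claw=[0,0,0,0], delta_pos=[[0,0,0.1],[0,0,0.1],[0,0,0],[0,0,0]], angular=[[0,0,0],[0,0,0],[0,0,0],[0,0,0]])

```text
clock: 17.9
position: [0.5142, -0.0048, 0.2077]
ee_rot: [-3.141, -0.004, 0.001]
force: [-3.6, -0.6, 4.6]
width: 0.01
gripper_force: 2.6
```

```bash
python3 - <<'E'
from h import *
im=arm.get_image('scene')
for l in('lever_end','lever'):
  for r in arm.place_of(l,im)[:1]:print(l,r)
cv2.imwrite('pics/press1.png',cv2.resize(im['frame'][120:270,200:360,::-1],None,fx=4,fy=4,interpolation=cv2.INTER_CUBIC))
E
```

```text
lever_end {'centre': [0.423, 0.434], 'conf': 0.7}
lever {'centre': [0.428, 0.4958], 'conf': 0.64}
```

View pics/press1.png

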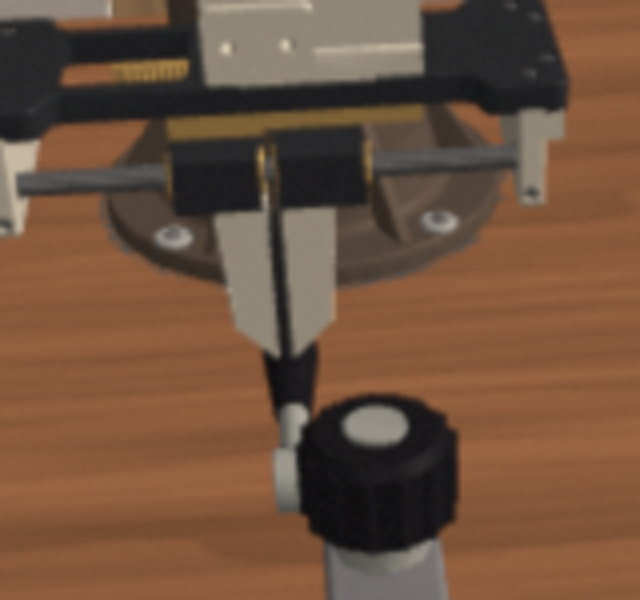

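The fingertips sit squarely on the black handle (crop (285,350)), and the lever end is at about 0.199 m. I'll keep going down in small steps until the stop.

Request:
carry_out(claw=[0,0,0,0], delta_pos=[[0,0,0.1],[0,0,0.1],[0,0,0],[0,0,0]], angular=[[0,0,0],[0,0,0],[0,0,0],[0,0,0]])

```text
clock: 18.45
position: [0.5142, -0.0048, 0.2057]
ee_rot: [-3.141, -0.004, 0.001]
force: [-4.1, -0.9, 5.2]
width: 0.006
gripper_force: 2.6
```

Request:
carry_out(claw=[0,0,0], delta_pos=[[0,0,0.1],[0,0,0],[0,0,0]], angular=[[0,0,0],[0,0,0],[0,0,0]])

```text
clock: 18.75
position: [0.5141, -0.0048, 0.2047]
ee_rot: [-3.141, -0.004, 0.002]
force: [-5.0, -0.2, 6.4]
width: 0.003
gripper_force: 3.0
```

Request:
carry_out(claw=[0,0,0], delta_pos=[[0,0,0.1],[0,0,0],[0,0,0]], angular=[[0,0,0],[0,0,0],[0,0,0]])

```text
clock: 19.05
position: [0.5142, -0.0048, 0.2037]
ee_rot: [-3.141, -0.004, 0.002]
force: [-4.0, -0.1, 5.7]
width: 0.008
gripper_force: 2.8
```

Request:
carry_out(claw=[0,0,0], delta_pos=[[0,0,0.05],[0,0,0],[0,0,0]], angular=[[0,0,0],[0,0,0],[0,0,0]])

```text
clock: 19.35
position: [0.5142, -0.0048, 0.2033]
ee_rot: [-3.141, -0.004, 0.002]
force: [-5.1, -0.2, 7.5]
width: 0.005
gripper_force: 3.4
```

Request:
carry_out(claw=[0,0,0], delta_pos=[[0,0,0.05],[0,0,0],[0,0,0]], angular=[[0,0,0],[0,0,0],[0,0,0]])

```text
clock: 19.65
position: [0.5141, -0.0049, 0.2029]
ee_rot: [-3.141, -0.004, 0.002]
force: [-5.4, 1.3, 9.8]
width: 0.007
gripper_force: 4.4
```

Request:
carry_out(claw=[0,0,0], delta_pos=[[0,0,0.05],[0,0,0],[0,0,0]], angular=[[0,0,0],[0,0,0],[0,0,0]])

```text
clock: 19.95
position: [0.5141, -0.0049, 0.2025]
ee_rot: [-3.141, -0.004, 0.002]
force: [-6.8, 0.3, 11.9]
width: 0.004
gripper_force: 5.7
```

On the stop; stiffness is about 4.5 N/mm. Pressing to about 20 N.

Request:
carry_out(claw=[0,0,0,0], delta_pos=[[0,0,0.05],[0,0,0.05],[0,0,0],[0,0,0]], angular=[[0,0,0],[0,0,0],[0,0,0],[0,0,0]])

```text
clock: 20.35
position: [0.5141, -0.005, 0.2019]
ee_rot: [-3.141, -0.004, 0.002]
force: [-8.2, -0.8, 16.7]
width: 0.004
gripper_force: 8.2
```

Request:
carry_out(claw=[0,0,0,0], delta_pos=[[0,0,0.05],[0,0,0],[0,0,0],[0,0,0]], angular=[[0,0,0],[0,0,0],[0,0,0],[0,0,0]])

```text
clock: 20.75
position: [0.5141, -0.005, 0.2015]
ee_rot: [-3.14, -0.004, 0.002]
force: [-9.6, -0.0, 19.1]
width: 0.003
gripper_force: 9.6
```

Request:
carry_out(claw=[0,0,0,0,0], delta_pos=[[0,0,0.02],[0,0,0],[0,0,0],[0,0,0],[0,0,0]], angular=[[0,0,0],[0,0,0],[0,0,0],[0,0,0],[0,0,0]])

```text
clock: 21.25
position: [0.5141, -0.005, 0.2014]
ee_rot: [-3.14, -0.004, 0.002]
force: [-10.4, 0.6, 21.0]
width: 0.004
gripper_force: 10.4
```

Request:
carry_out(claw=[0,0,0,0,0,0,0,0], delta_pos=[[0,0,-0.3],[0,0,-0.5],[0,0,-1],[0,0,-2],[0,0,-3],[0,0,-3],[0,0,0],[0,0,0]], angular=[[0,0,0],[0,0,0],[0,0,0],[0,0,0],[0,0,0],[0,0,0],[0,0,0],[0,0,0]])

```text
clock: 22.05
position: [0.5152, -0.0046, 0.2992]
ee_rot: [-3.141, -0.005, -0.003]
force: [-1.1, -0.5, 0.4]
width: 0.007
gripper_force: 0.0
```

```bash
python3 - <<'E'
from h import *
im,P,N=level(2,'lev4.png')
print(P.round(1),N.round(1))
s=arm.observe();print(s['clock'],s['position'],s['force'])
for l in('lever_end','lever'):
  for r in arm.place_of(l,im)[:1]:print(l,r)
print([(proj(im,np.array([x,-.0045,z]))/[640,480]).round(3) for x,z in((.510,.192),(.511,.2),(.512,.2145))])
E
```

```text
[[439.1 285.9]
 [441.1 285. ]] [[439.7 287.8]
 [441.4 285.7]]
22.35 [ 0.51436638 -0.00465793  0.29791225] [ 0.08737842 -0.53616068 -0.72451076]
lever_end {'centre': [0.4258, 0.4448], 'conf': 0.68}
lever {'centre': [0.4278, 0.4977], 'conf': 0.55}
[array([0.425, 0.443]), array([0.424, 0.434]), array([0.423, 0.416])]
```

View pics/lev4.png

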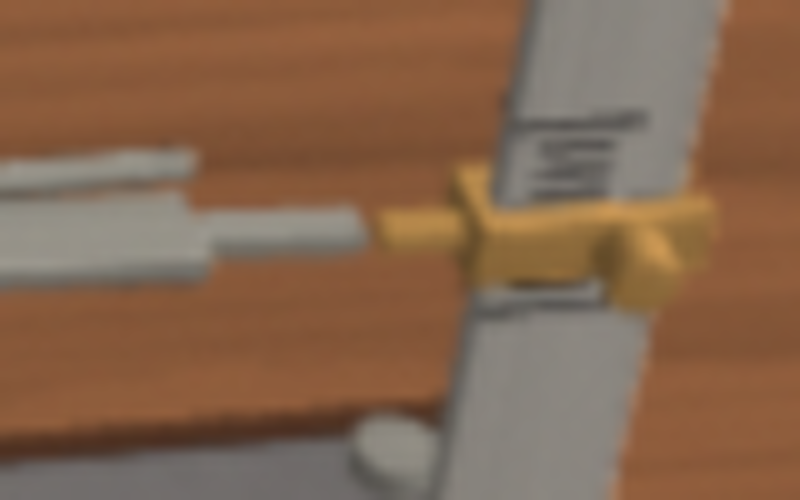

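The point and the nose are still level (both at row ~283). The lever stays down with its end at about 0.192 m, and the gripper is clear.

```bash
python3 -c "
from cell import arm
print(arm.sign_off())"
```

```text
the job is handed in; nothing more can be done
None
```

The job is handed in: the leaf's point reads level with the index nose in the last picture, and the lever was pressed onto its stop at about 21 N along the vertical (about 23 N in all) and stayed down; no verdict came back.

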